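# Clamp a lens barrel in the crank-operated bench vise

## Task

Stand the tall black lens barrel upright on the vise's bed between the two jaws and let go of it. Then fit the loose crank fully down over the square shaft on top of the vise and wind it clockwise (seen from above) through its full turns until the screw comes up against its stop and the barrel is clamped. Finally lift the crank off and lay it flat, knob up, inside its shallow grey tray, leaving the short barrel and the steel cup where they stand.

Things in the scene. Friction and masses are not known exactly. Their poses are not given: they have to be found in the camera images.
- nest (a point): top of the vise's bed (14 mm above the bench) under the middle of a clamped barrel; +x points from the screw column to the fixed V jaw, z up. V jaw on the +x side (its ends 13 mm past this point, 29 mm to either side); rubber pad on the -x side, face 44 to 46 mm away at the start. Jaws 36 mm high; open at +y and -y. Best stand the barrel 9 mm to -x (9 mm to spare either way): winding pushes it into the V
- shaft_seat (a point): on the vise's upright shaft axis, at the top of the round collar on which the fitted crank rests; 100 mm above the bench, 116 mm from the nest on its -x side; axes as the nest's (it does not turn). The square shaft, 16 x 16 mm, stands 24.5 mm up from here, its top 7.5 mm tapered on four sides to 9 mm. The grey column under it is 78 x 74 mm
- screw (a joint): angle of the square shaft, rad, growing clockwise seen from above. At 0 its sides are parallel to the vise's axes. Starts at 0 to 1.2; a stop ends its travel at 14.0 (2.0 to 2.2 turns). It turns with 0.08 N m of friction and never turns back by itself; one turn moves the jaw 11 mm; the pad is spring-backed (4 N/mm) and presses the barrel with about 20 N at the stop
- crank_boss (a point): centre of the crank's boss, a dark steel block 32 x 32 x 40 mm (z up), sides parallel to the crank's x and y, with a square socket 18.5 mm wide and 26 mm deep open underneath. An arm 22 mm wide, 14 mm thick runs from its foot along +x to the knob. Crank 0.25 kg. Seated on the shaft, this point is 20 mm above the shaft seat
- crank_socket (a point): the mouth of the crank's square socket: centre of the boss's underside, 20 mm below the boss centre; axes as the boss's
- crank_knob (a point): centre of the crank's black knob, an upright round sleeve 23 mm in diameter and 62 mm tall that spins freely on its pin; it stands 55 mm from the socket axis along the crank's +x, this centre 48 mm above the crank's underside. Its own yaw means nothing
- tray_floor (a point): centre of the inner floor of the crank's shallow grey tray, 180 x 120 mm outside (x, y), walls 3 mm thick, 10 mm high; the floor is 3 mm above the bench. The crank starts lying in it, knob up
- barrel_mid (a point): the lens barrel to be clamped: black, round, 52 mm in diameter, 72 mm tall, standing upright on the 2 mm bench mat; this point is its centre half-way up (36 mm above its foot), z along its axis (mass 0.1 to 0.2 kg)
- short_mid (a point): bystander: short black barrel ring, 52 mm in diameter, only 24 mm tall; its centre (12 mm up)
- cup_mid (a point): bystander: plain steel cup, 52 mm in diameter, 114 mm tall; its centre (57 mm up)
- jaw_pad: the vise's moving rubber-faced jaw pad, 44 mm wide, pressed against the barrel by winding
- barrel: the same lens barrel, origin at the centre of its underside
- crank: the whole crank, origin at the socket mouth, axes as the boss's
Not all that is in view belongs to the job. What is meant by the barrel is not blue, and is the smaller of those in its own colour.

How it is judged:
By the outcome, as a careful person would: the job done as asked, in the order asked, and still so for the second after the job is handed in, with the robot touching nothing.
It also fails if it takes over 72 s, if anything falls off the work surface, if the arm or the gripper's body presses on something with over 40 N, if the wrist force passes 120 N, or if a joint passes its speed limit or range.

## Robot

A 6-joint arm with a two-finger parallel gripper is mounted at the origin on a cart in front of the work surface, level with it; the furniture and walls round the work are solid. World frame = base frame: x ahead of the robot, y to its left, z up, the work surface at z = 0. Lengths are in m, angles in rad, forces in N, time in s.
With the tool pointing down it reaches from about 0.35 to 0.8 m from the base axis. Payload 7.3 kg.
Tool frame: the origin (TCP) lies between the finger pads; the fingertips stand 25 mm ahead of it and the grasp point (between the pads) lies 6 mm ahead of it (r.tip_extent is the distance from the TCP to the fingertips, in m); z points along the fingers, y is the line along which they close (so a half turn about z gives the same grasp; the last joint's range is limited). The gripper opens to 85 mm and grips with 20 to 120 N. Pads are 22 mm wide; open, the fingers measure 114 mm over their backs; the gripper's body (76 mm by 85 mm) begins 54 mm behind the grasp point. The pads swing forward as they close: fully open they stand 13 mm farther back than shut.
Start: joints at [-1.302, 0.342, 1.524, -0, 1.275, -0.146], TCP at [0.212, -0.48, 0.236] pointing down, gripper open.
Joint ranges: [-2.53, 2.53], [-0.77, 2.02], [0.04, 2.7], [-1, 4.14], [0.28, 2.66], [-3.11, 3.11]. Speed limits (rad/s): [2.57, 2.57, 3.14, 3.14, 3.14, 3.14].

## Interface

Orientations are given as a unit quaternion [x, y, z, w].
In Python, from workcell import r, command_gripper, optics gives the robot as it stands. The module is installed in compiled form; this text tells all that it offers. Calls block until the motion is done:
- r.reach(position, orientation): joint-space move of the TCP to a pose.
- r.move_straight(position, orientation=None, speed=0.15, max_force=None): straight line of the TCP; orientation=None keeps the orientation; speed is the mean speed in m/s. With max_force (N) it stops when the force on the tool has changed by that much, and returns True; else False.
- r.movej(angles): joint-space move.
- command_gripper(opening, force=None): finger opening in m; force is the grip in N (None keeps the last); returns when the fingers have stopped.
- r.hold(seconds).
- r.solve_ik(position, orientation): joint angles nearest the present ones, or None.
- r.read_state(): the state.
- optics.get_image(name): name is "side" or "top"; returns (picture, depth): 384x512x3 uint8, red, green, blue; 384x512 float32, m along the optical axis (not along the pixel's ray), 0 where there is no reading.
- optics.camera_model(name): a dict with "K" (3x3 intrinsics, pixels), "k1" (the pictures are not rectified: a ray, as slopes to the right and down, at radius r is drawn at 1 + k1 r^2 times it, then the intrinsics apply), "R" (3x3) and "t" (3): a world point X has camera coordinates R X + t. Camera axes: x right, y down, z forward; pixel columns grow to the right and rows downward; lengths in m; the calibration is good to about 2 mm. A picture is of the moment at which its call begins. camera_model takes no time and is no camera call.
A pose or a line that the arm cannot do raises r.PlanningError and nothing moves.
- r.finish_job(): hands the job in; it is judged then, once.
The state is a dict: "time_s": time; "joint_positions": joint angles; "dq": joint speeds; "tau": joint torques, N m; "eef_pos": TCP position; "eef_rot": TCP orientation; "contact_force": force on the tool from outside, world axes, zero at the start; "torque": the same for the moment, N m; "grip_width": finger opening in m; "grip_force": force on a finger pad.
Only numpy, scipy, OpenCV 4.12 (cv2) and the standard library are available. Lean on these libraries where they do the work, as an engineer would, in place of code of your own. Each camera call takes 0.05 s, during which the arm holds its last target. There are 200 camera calls.

## Working session

There is one attempt and no reset: what is moved stays moved. The work goes in short steps, each a Python script; the robot and the scene stay as the last script left them, time stands still between calls to the robot, and variables do not carry over. Pictures are saved under pics/ and viewed, at most 10 in all, crops included, and the job is handed in when it is done.

```bash
ls; mkdir -p pics; python3 - <<'E'
from workcell import r, command_gripper, optics
import cv2,numpy as np
for n in("side","top"):
    p,d=optics.get_image(n); cv2.imwrite(f"pics/{n}0.png",p[:,:,::-1]); np.savez(f"{n}0.npz",p=p,d=d)
    print(n,{k:np.round(v,3).tolist() for k,v in optics.camera_model(n).items()})
s=r.read_state();print(s['time_s'],s['eef_pos'],s['eef_rot'],s['grip_width'],s['contact_force'],r.tip_extent)
E
```

```text
pics
side {'K': [[370.538, 0.0, 255.304], [0.0, 370.538, 186.278], [0.0, 0.0, 1.0]], 'k1': -0.058, 'R': [[-0.963, -0.27, -0.006], [-0.156, 0.574, -0.804], [0.221, -0.773, -0.595]], 't': [0.513, 0.11, 1.056]}
top {'K': [[487.981, 0.0, 257.594], [0.0, 487.981, 201.355], [0.0, 0.0, 1.0]], 'k1': -0.201, 'R': [[0.021, -1.0, -0.006], [-0.996, -0.021, -0.087], [0.087, 0.008, -0.996]], 't': [0.062, 0.537, 1.765]}
0.1 [ 0.21150767 -0.48011801  0.23539706] [ 9.78570092e-01  2.05912822e-01 -3.92332829e-05 -6.95005341e-04] 0.0852519984955868 [0.30367501 0.17118203 0.33551795] 0.025
```

View pics/top0.png

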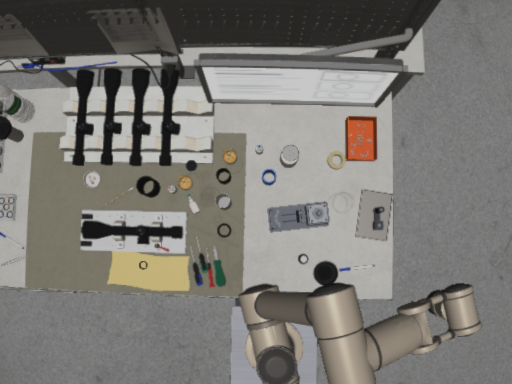

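View pics/side0.png

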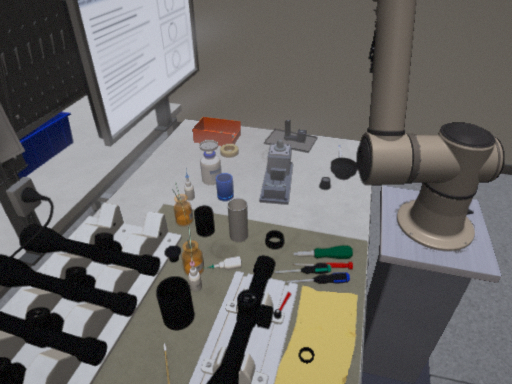

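Top view: barrel at about (223,177), blue decoy (269,177), larger black decoy (149,186), cup (224,202), short ring (224,230), vise column (316,214), crank and tray (375,215). Next I'll turn these into world positions and zoom in.

```bash
cat > h.py <<'E'
import numpy as np, cv2
from workcell import r, command_gripper, optics
def cloud(n,d):
    "world xyz for each pixel"
    c=optics.camera_model(n);h,w=d.shape
    uv=np.stack(np.meshgrid(np.arange(w),np.arange(h)),-1).reshape(-1,1,2).astype(float)
    s=cv2.undistortPoints(uv,np.array(c["K"]),np.array([c["k1"],0,0,0,0.])).reshape(h,w,2)
    P=np.dstack([s,np.ones((h,w))])*d[...,None]
    return (P-np.array(c["t"]))@np.array(c["R"])
def sel(P,d,box,z0,z1):
    u0,u1,v0,v1=box;Q=P[v0:v1,u0:u1].reshape(-1,3);k=d[v0:v1,u0:u1].ravel()>0
    return Q[k&(Q[:,2]>z0)&(Q[:,2]<z1)]
E
python3 - <<'E'
from h import *
f=np.load('top0.npz');p,d=f['p'],f['d'];P=cloud('top',d)
for nm,b,z in [('barrel',(208,238,160,190),(.06,.09)),('cup',(208,240,190,215),(.09,.13)),('short',(212,237,220,240),(.018,.04)),('big',(130,165,172,202),(.05,.2)),('blue',(258,280,166,188),(.03,.1)),
 ('column',(290,340,195,235),(.07,.105)),('shafttop',(290,340,195,235),(.11,.14)),('jaws',(262,300,195,235),(.04,.06)),('boss',(358,392,190,240),(.035,.055)),('knob',(358,392,190,240),(.07,.1)),('arm',(358,392,190,240),(.012,.03)),('tray',(350,400,182,248),(.007,.018))]:
    Q=sel(P,d,b,*z)
    if len(Q)<3: print(nm,len(Q));continue
    (c,s,a)=cv2.minAreaRect((Q[:,:2]*1000).astype(np.float32))
    print(nm,len(Q),'med',np.round(np.median(Q,0),3),'rect',np.round(c,0),np.round(s,0),round(a,1))
c=cv2.resize(p[140:260,195:400],None,fx=3.9,fy=3.9,interpolation=cv2.INTER_CUBIC);cv2.imwrite('pics/tc.png',c[:,:,::-1])
f=np.load('side0.npz');p=f['p'];c=cv2.resize(p[100:260,180:380],None,fx=3.7,fy=3.7,interpolation=cv2.INTER_CUBIC);cv2.imwrite('pics/sc.png',c[:,:,::-1])
E
```

```text
barrel 72 med [0.633 0.196 0.07 ] rect [643. 198.] [50. 86.] 79.2
cup 44 med [0.537 0.199 0.113] rect [530. 197.] [49. 49.] 89.1
short 49 med [0.431 0.198 0.025] rect [428. 196.] [44. 47.] 0.3
big 204 med [0.58  0.472 0.09 ] rect [580. 474.] [69. 68.] 28.3
blue 86 med [0.629 0.036 0.066] rect [624.  35.] [51. 47.] 1.7
column 429 med [ 0.49  -0.138  0.091] rect [ 492. -140.] [74. 79.] 7.4
shafttop 22 med [ 0.492 -0.139  0.12 ] rect [ 493. -140.] [15. 16.] 45.6
jaws 165 med [0.474 0.009 0.049] rect [474. -26.] [ 62. 105.] 1.6
boss 72 med [ 0.46  -0.369  0.042] rect [ 479. -372.] [28. 76.] 87.2
knob 28 med [ 0.509 -0.37   0.079] rect [ 511. -369.] [19. 17.] 8.4
arm 86 med [ 0.495 -0.364  0.015] rect [ 497. -362.] [122. 177.] 86.8
tray 299 med [ 0.488 -0.365  0.01 ] rect [ 499. -351.] [240. 162.] 0.6
```

View pics/tc.png

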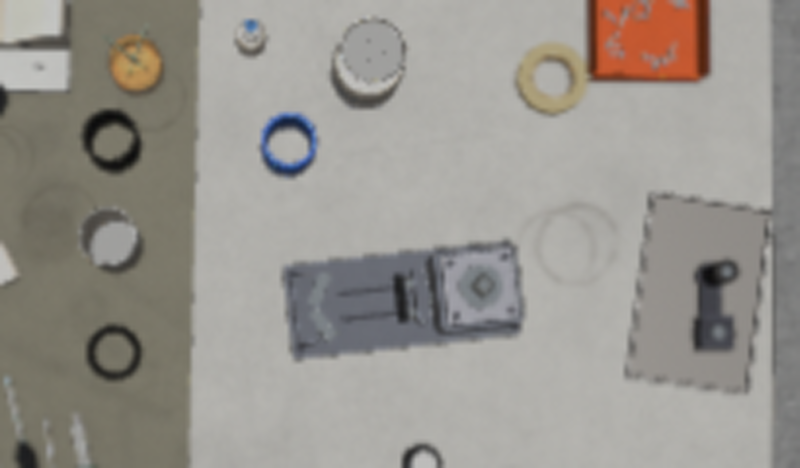

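View pics/sc.png

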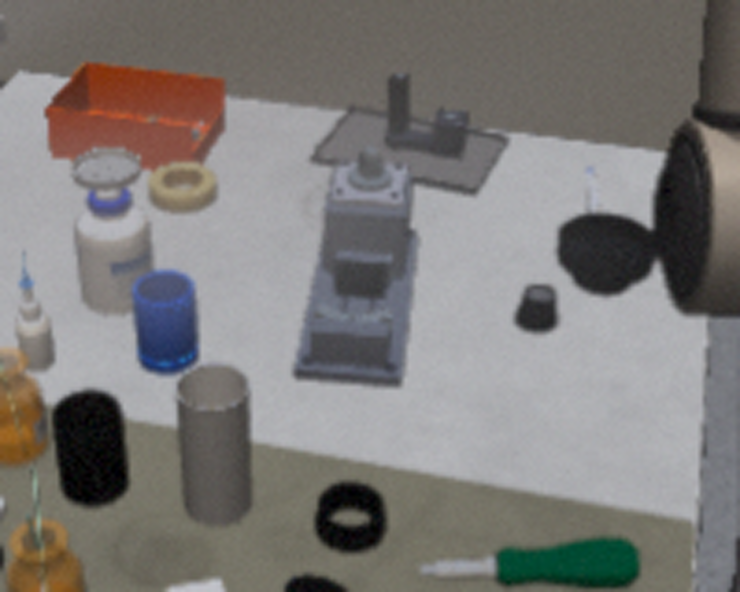

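The side crop confirms the job barrel at (90,447), next to the cup, with the crank's knob standing on the far end of the tray. Next I'll refine the measurements: circle fits, crank, tray corners, and a close-up of the shaft.

```bash
cat >> h.py <<'E'
def ray(n,u,v,z):
    "world point at height z on the pixel's ray"
    c=optics.camera_model(n);R,t=np.array(c["R"]),np.array(c["t"])
    s=cv2.undistortPoints(np.array([[[u,v]]],float),np.array(c["K"]),np.array([c["k1"],0,0,0,0.]))[0,0]
    C=-R.T@t;d=R.T@np.array([s[0],s[1],1.]);return C+d*(z-C[2])/d[2]
def Q(phi):
    "tool down, closing line (tool y) at world angle phi (rad)"
    a=(phi+np.pi/2)/2;return np.array([np.cos(a),np.sin(a),0,0])
def best(p,phi):
    "of the two equivalent tool yaws the one with last joint nearer zero"
    o=[(abs(q[5]),k) for k in(phi,phi+np.pi) if (q:=r.solve_ik(p,Q(k))) is not None]
    return Q(min(o)[1]),min(o)[1],min(o)[0]
E
python3 - <<'E'
from h import *
im=[optics.get_image('top') for _ in range(8)]
p=np.mean([i[0].astype(float) for i in im],0);D=np.array([i[1] for i in im]);d=np.median(D,0)
np.savez('avg.npz',p=p,d=d)
P=cloud('top',d)
for nm,b,z in [('barrel',(208,238,160,190),(.067,.085)),('boss',(362,392,190,240),(.034,.048)),('knob',(358,392,190,240),(.072,.1)),('col',(290,340,195,235),(.08,.105)),('shaft',(305,330,203,225),(.109,.14)),('vise',(262,335,195,237),(.02,.14)),('V',(262,285,195,240),(.04,.06)),('tray',(345,396,180,250),(.008,.012))]:
    q=sel(P,d,b,*z)
    if nm=='boss': q=q[q[:,0]<.485]
    f=(q[:,:2]*1000).astype(np.float32);c,s,a=cv2.minAreaRect(f)
    print(nm,len(q),np.round(np.median(q,0),4),np.round(c,1),np.round(s,1),round(a,1),'circ',np.round(cv2.minEnclosingCircle(f)[0],1),round(cv2.minEnclosingCircle(f)[1],1))
# tray corners from the crop estimate, refined by viewing
T=[ray('top',195+x/3.9-.5,140+y/3.9-.5,.01)[:2] for x,y in[(652,193),(772,212),(747,392),(626,378)]];print(np.round(T,4),np.mean(T,0))
g=np.clip(p,0,255).astype(np.uint8)
A=cv2.resize(g[199:229,300:332],(384,360),interpolation=cv2.INTER_CUBIC);B=cv2.resize(g[195:245,355:395],(384,480),interpolation=cv2.INTER_CUBIC)
o=np.zeros((480,780,3),np.uint8);o[:360,:384]=A;o[:480,390:774]=B
cv2.imwrite('pics/z.png',cv2.convertScaleAbs(o,alpha=1.3)[:,:,::-1])
E
```

```text
barrel 52 [0.6255 0.2007 0.0729] [625.7 200.7] [47.5 46.9] 2.1 circ [626.2 201. ] 25.7
boss 65 [ 0.4569 -0.3702  0.0414] [ 456.8 -370.7] [29.3 27.5] 1.3 circ [ 456.7 -371.1] 19.7
knob 26 [ 0.5107 -0.3701  0.0808] [ 510.6 -370.1] [18.  15.3] 1.0 circ [ 510.6 -370.1] 9.6
col 416 [ 0.4901 -0.1372  0.0921] [ 492.1 -140.2] [73.4 77.3] 7.4 circ [ 493.6 -140.6] 49.8
shaft 23 [ 0.4915 -0.1382  0.1206] [ 493.1 -140. ] [14.7 15.2] 46.6 circ [ 493.1 -140. ] 8.9
vise 749 [ 0.4854 -0.1161  0.0836] [484.  -76.1] [ 74.3 208.1] 7.4 circ [483.7 -75.7] 107.8
V 142 [0.4711 0.0126 0.0486] [473.2   9.8] [62.3 34.5] 5.4 circ [473.   10.2] 33.3
tray 78 [ 0.4893 -0.3615  0.0092] [ 497. -362.] [120.4 179.4] 82.2 circ [ 496.6 -360.7] 105.1
[[ 0.5914 -0.3143]
 [ 0.5757 -0.4321]
 [ 0.4025 -0.4076]
 [ 0.4142 -0.2899]] [ 0.4959702 -0.3609912]
```

View pics/z.png

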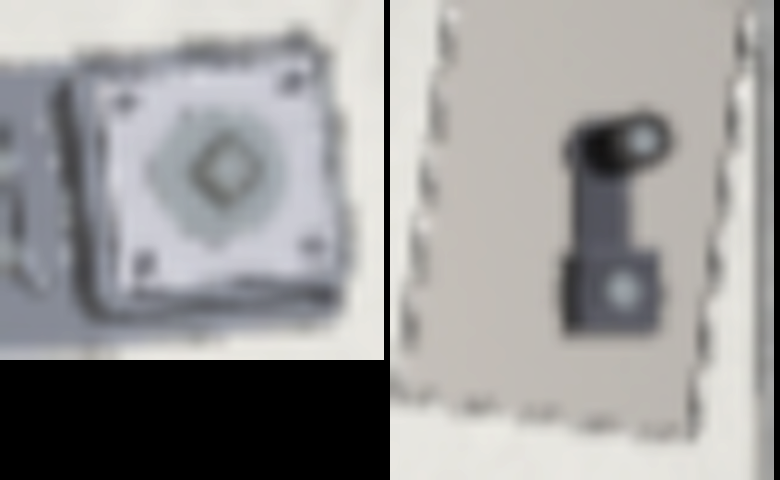

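Measurements agree with the given sizes:
- **Shaft:** (0.493, −0.140), sides at about 47° mod 90.
- **Vise:** yaw 97.4°, which puts the screw at about 0.88 rad.
- **Barrel:** (0.626, 0.201).
- **Boss:** (0.4567, −0.3705), crank yaw about 0.6°.

Moving the barrel first.

```bash
cat >> h.py <<'E'
rad=np.deg2rad
PSI=rad(97.4);EX=np.array([np.cos(PSI),np.sin(PSI)])
SH=np.array([.4928,-.140]);BAR=SH+.107*EX
def st(m=''):
    s=r.read_state();print(m,'t',round(s['time_s'],2),'p',np.round(s['eef_pos'],4),'F',np.round(s['contact_force'],1),'w',round(s['grip_width'],4),'gf',round(s['grip_force'],1));return s
E
python3 - <<'E'
from h import *
b=np.array([.626,.2008])
q,k,e=best([*b,.16],rad(90));print('pick',np.rad2deg(k),e)
q2,k2,e2=best([*BAR,.2],rad(7.4));print('place',np.rad2deg(k2),e2)
r.reach([*b,.17],q)
print(r.move_straight([*b,.064],speed=.15,max_force=15));st('down')
command_gripper(.03,40);s=st('grip')
if s['grip_width']>.045:
    r.move_straight([*b,.16],speed=.2);st('up')
    r.reach([*BAR,.17],q2);r.move_straight([*BAR,.082],speed=.15);st('above')
    print(r.move_straight([*BAR,.070],speed=.03,max_force=6));st('down')
p,d=optics.get_image('top');cv2.imwrite('pics/a.png',cv2.resize(p[150:280,230:400],None,fx=4,fy=4)[:,:,::-1])
E
```

```text
pick 90.0 1.376873624386983
place 7.400000000000001 0.35956180242985614
False
down t 4.17 p [0.6267 0.2008 0.0651] F [ 0.8 -0.8  0.7] w 0.0853 gf 0.0
grip t 4.62 p [0.6267 0.2007 0.0654] F [-0.1 -1.   5.7] w 0.0491 gf 40.9
up t 5.25 p [0.6252 0.2007 0.1586] F [-0.1 -0.9 -2.4] w 0.0495 gf 41.7
above t 7.06 p [ 0.4797 -0.0337  0.0824] F [ 0.1  0.9 -1.4] w 0.0488 gf 41.7
True
down t 7.36 p [ 0.48   -0.0341  0.0772] F [-1.2  0.1  3.9] w 0.0492 gf 42.5
```

```bash
python3 - <<'E'
from h import *
s=r.read_state();p=s['eef_pos']
command_gripper(.085);r.move_straight([p[0],p[1],.17],speed=.2);st('released')
B=np.array([.4567,-.3705])
for y in (47,-43):
  for h in (0,180):
    a=r.solve_ik([*B,.15],Q(rad(90.6+h)));c=r.solve_ik([*SH,.2],Q(rad(90+y+h)));f=r.solve_ik([*SH,.2],Q(rad(90+y+h-31.7)))
    print(y,h,[None if x is None else round(x[5],2) for x in(a,c,f)])
P,D=optics.get_image('top');cv2.imwrite('pics/b.png',cv2.resize(P[150:280,230:400],None,fx=4,fy=4)[:,:,::-1])
X=cloud('top',D);q=sel(X,D,(262,335,195,237),.075,.1);q=q[q[:,1]>-.075];print(len(q),np.round(cv2.minEnclosingCircle((q[:,:2]*1000).astype(np.float32)),1) if 0 else cv2.minEnclosingCircle((q[:,:2]*1000).astype(np.float32)),np.median(q[:,2]))
E
```

```text
released t 8.47 p [ 0.4794 -0.034   0.1693] F [-0.6  0.  -0.1] w 0.0852 gf 0.0
47 0 [np.float64(-2.39), np.float64(-2.82), np.float64(-2.26)]
47 180 [np.float64(0.75), np.float64(0.32), np.float64(0.88)]
-43 0 [np.float64(-2.39), np.float64(-1.25), np.float64(-0.69)]
-43 180 [np.float64(0.75), np.float64(1.89), np.float64(2.45)]
6 ((457.6438293457031, -18.729114532470703), 8.880809783935547) 0.08291213254758262
```

View pics/b.png

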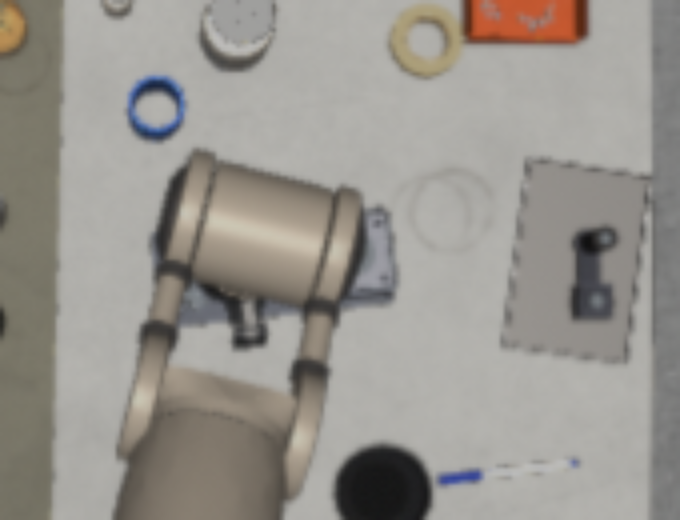

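The arm hides the vise here (about (270,240)), so I'll check the barrel once the arm has moved to the crank. Next: grip the boss.

```bash
python3 - <<'E'
from h import *
B=np.array([.4567,-.3705]);q=Q(rad(270.6))
r.reach([*B,.17],q)
P,D=optics.get_image('top')
X=cloud('top',D);w=sel(X,D,(262,335,195,237),.075,.1);w=w[w[:,1]>-.075];print('barrel',len(w),cv2.minEnclosingCircle((w[:,:2]*1000).astype(np.float32)),np.median(w[:,2]))
command_gripper(.06)
print(r.move_straight([*B,.040],speed=.12,max_force=12));st('down')
command_gripper(.02,60);s=st('grip')
r.move_straight([*B,.17],speed=.15);st('up')
r.reach([*SH,.19],Q(rad(47+270)));st('over shaft')
P,D=optics.get_image('top');S,E=optics.get_image('side');np.savez('c.npz',P=P,D=D,S=S,E=E)
o=np.hstack([cv2.resize(P[160:260,260:360],(400,400)),cv2.resize(S[90:190,230:330],(400,400))]);cv2.imwrite('pics/c.png',o[:,:,::-1])
E
```

```text
barrel 56 ((477.0657043457031, -31.091922760009766), 25.850223541259766) 0.08266431174817125
False
down t 11.46 p [ 0.4571 -0.3709  0.0408] F [-0.6 -0.2  0.4] w 0.0599 gf 0.0
grip t 11.82 p [ 0.4571 -0.3711  0.0411] F [-0.6 -0.7  5.7] w 0.03 gf 59.1
up t 12.84 p [ 0.4562 -0.37    0.1688] F [ 0.3  0.  -2.7] w 0.0297 gf 59.4
over shaft t 13.78 p [ 0.4929 -0.1409  0.1898] F [-0.1 -0.1 -3.3] w 0.0298 gf 59.5
```

View pics/c.png

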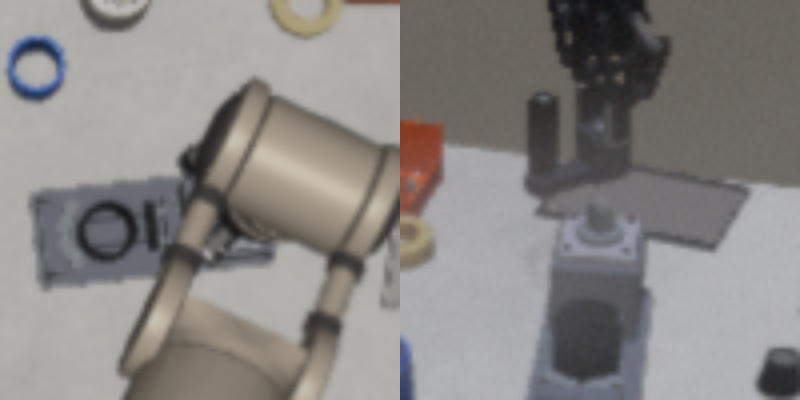

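Barrel stands between the jaws (ring at (107,230)) and the crank is held level over the shaft. Lowering it on.

```bash
python3 - <<'E'
from h import *
q=Q(rad(47+270))
r.move_straight([*SH,.166],q,speed=.1);st()
print(r.move_straight([*SH,.1345],q,speed=.04,max_force=8));s=st('fit')
print(np.round(s['torque'],2))
E
```

```text
t 14.27 p [ 0.4926 -0.1406  0.1657] F [-0.   0.7 -1.8] w 0.03 gf 59.5
True
fit t 14.72 p [ 0.4924 -0.14    0.1525] F [ 0.9 -2.3 -4. ] w 0.03 gf 60.1
[-0.41 -0.02  0.01]
```

```bash
python3 - <<'E'
from h import *
q=Q(rad(47+270))
for i,off in enumerate([(0,0),(0,-.001),(0,-.002),(.001,-.001),(-.001,-.001),(0,.001)]):
    c=SH+off
    z=r.read_state()['eef_pos'][2]
    r.move_straight([*c,z+.001],q,speed=.05)
    h=r.move_straight([*c,.1345],q,speed=.04,max_force=14);s=st(f'{off} {h}');print(np.round(s['torque'],2))
    if s['eef_pos'][2]<.1395: break
E
```

```text
(0, 0) True t 15.39 p [ 0.4925 -0.1407  0.1381] F [-2.3 -0.6  6.9] w 0.0298 gf 61.2
[-0.07  0.4   0.06]
```

Fully seated (underside at about 0.1005). Now grip the knob and wind.

```bash
python3 - <<'E'
from h import *
q=Q(rad(47+270));C=np.array([.4925,-.1405]);R=.055
command_gripper(.06);p=r.read_state()['eef_pos'];r.move_straight([p[0],p[1],.222],speed=.2)
f=lambda a,z=.170:[C[0]+R*np.cos(rad(a)),C[1]+R*np.sin(rad(a)),z]
command_gripper(.05)
r.move_straight(f(47,.222),q,speed=.2)
print(r.move_straight(f(47),q,speed=.12,max_force=12));st('at knob')
command_gripper(.01,40);s=st('grip')
F0=s['contact_force'];tot=0;hit=False
while tot<790:
    d=18 if tot<702 else 5
    h=r.move_straight(f(47-tot-d),q,speed=.12 if d>5 else .04,max_force=30 if d>5 else 14)
    tot+=d;s=r.read_state();a=rad(47-tot);F=s['contact_force']-F0
    ft=F@[-np.sin(a),np.cos(a),0];fr=F@[np.cos(a),np.sin(a),0]
    if tot%90==0 or tot>702: print(tot,'t',round(s['time_s'],1),'ft',round(ft,1),'fr',round(fr,1),h,round(s['grip_width'],4))
    if h or (ft>12 and tot>702) : break
e=s['eef_pos'][:2]-C;print('angle',np.rad2deg(np.arctan2(e[1],e[0])),np.hypot(*e));st('end')
E
```

```text
False
at knob t 17.64 p [ 0.5301 -0.1008  0.1705] F [ 0.7 -0.3  0.2] w 0.0499 gf 0.0
grip t 18.02 p [ 0.5307 -0.1004  0.1709] F [2.7 0.4 4.1] w 0.0209 gf 39.2
90 t 19.5 ft -2.0 fr 0.2 False 0.0209
180 t 20.9 ft -0.4 fr 11.0 False 0.0207
270 t 22.4 ft 5.4 fr 2.7 False 0.0206
360 t 23.9 ft 2.0 fr 1.1 False 0.021
450 t 25.3 ft -2.0 fr 1.2 False 0.0208
540 t 26.8 ft -1.0 fr 10.0 False 0.0209
630 t 28.2 ft 5.6 fr 3.1 False 0.0209
707 t 29.7 ft 3.9 fr 2.2 False 0.0206
712 t 29.9 ft 4.1 fr 2.2 False 0.0208
717 t 30.2 ft 4.0 fr 1.9 False 0.0208
722 t 30.5 ft 4.2 fr 1.4 False 0.0206
727 t 30.7 ft 3.0 fr 0.5 False 0.0206
732 t 31.0 ft 4.3 fr 1.6 False 0.0206
737 t 31.3 ft 2.4 fr 1.4 False 0.0207
742 t 31.5 ft 3.2 fr 0.3 False 0.0207
747 t 31.8 ft 2.7 fr 0.5 False 0.0207
752 t 32.1 ft 2.6 fr 0.4 False 0.0206
757 t 32.3 ft 2.8 fr 0.8 False 0.0208
762 t 32.6 ft 2.2 fr 0.2 False 0.0209
767 t 32.9 ft 3.7 fr 0.8 False 0.0205
772 t 33.1 ft 7.8 fr 0.2 False 0.0208
777 t 33.4 ft 12.8 fr -1.8 False 0.0208
angle -6.922422718267176 0.05504544670832065
end t 33.39 p [ 0.5471 -0.1471  0.1716] F [ 3.1 13.3 14.2] w 0.0208 gf 41.0
```

The tangential force climbs sharply from 767°, where about 752° plus socket play was expected, so this is the stop. I'll push once more to confirm, ease back within the play, release and look.

```bash
python3 - <<'E'
from h import *
q=Q(rad(47+270));C=np.array([.4925,-.1405]);R=.055
f=lambda a,z=.170:[C[0]+R*np.cos(rad(a)),C[1]+R*np.sin(rad(a)),z]
print(r.move_straight(f(47-782),q,speed=.03,max_force=14));st('push')
r.move_straight(f(47-770),q,speed=.05);st('eased')
command_gripper(.05);st('open')
r.move_straight(f(47-770,.23),q,speed=.2)
r.reach([.42,-.40,.25],Q(rad(270)))
im=[optics.get_image('top') for _ in range(3)]
P=np.mean([i[0].astype(float) for i in im],0).astype(np.uint8);D=np.median([i[1] for i in im],0)
X=cloud('top',D)
for nm,b,z in [('boss',(295,335,190,235),(.132,.15)),('knob',(290,345,180,240),(.168,.2)),('barrel',(262,335,195,237),(.075,.1)),('tray',(345,396,180,250),(.008,.012))]:
    w=sel(X,D,b,*z)
    if nm=='barrel': w=w[w[:,1]>-.075]
    g=(w[:,:2]*1000).astype(np.float32)
    if len(g)>2: print(nm,len(w),np.round(np.median(w,0),4),cv2.minAreaRect(g),cv2.minEnclosingCircle(g))
S,E=optics.get_image('side')
o=np.hstack([cv2.resize(P[170:250,265:345],(400,400),interpolation=2),cv2.resize(S[105:215,230:340],(400,400),interpolation=2)]);cv2.imwrite('pics/d.png',o[:,:,::-1])
st()
E
```

```text
False
push t 33.7 p [ 0.5466 -0.1509  0.1717] F [ 4.5 17.7 13.9] w 0.0209 gf 42.2
eased t 34.08 p [ 0.5478 -0.1432  0.1709] F [3.2 2.4 8.2] w 0.0206 gf 40.9
open t 34.48 p [ 0.5469 -0.1435  0.1695] F [0.1 0.4 0.2] w 0.0504 gf 0.0
boss 94 [ 0.4935 -0.1393  0.1385] ((509.0947570800781, -140.56320190429688), (65.19242095947266, 32.28102493286133), 0.5887826681137085) ((509.16680908203125, -138.95765686035156), 34.08924865722656)
knob 38 [ 0.5482 -0.1375  0.176 ] ((547.9042358398438, -137.14959716796875), (19.084836959838867, 20.53731918334961), 46.35377502441406) ((547.9445190429688, -137.6712188720703), 10.852757453918457)
barrel 54 [ 0.4741 -0.0252  0.0841] ((475.2998046875, -25.515634536743164), (46.20948028564453, 50.100948333740234), 1.7200180292129517) ((475.70062255859375, -24.803117752075195), 25.794137954711914)
tray 68 [ 0.4687 -0.3636  0.0097] ((495.8031005859375, -361.2996826171875), (119.55467224121094, 181.1080780029297), 82.64685821533203) ((495.67266845703125, -363.3125305175781), 104.02857208251953)
 t 36.23 p [ 0.4209 -0.3989  0.2499] F [ 0.2  0.1 -0.8] w 0.05 gf 0.0
```

View pics/d.png

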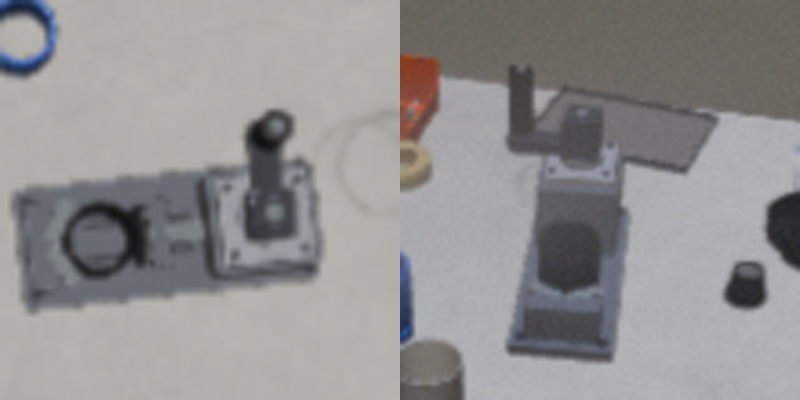

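Barrel is clamped in the V (ring at (100,240), pad against it) and the crank is seated at about 2° yaw. Now lift it off and lay it in the tray.

```bash
python3 - <<'E'
from h import *
q=Q(rad(272));B=[.4925,-.1402]
command_gripper(.055)
r.reach([*B,.23],q)
print(r.move_straight([*B,.138],speed=.12,max_force=12));st('at boss')
command_gripper(.02,60);st('grip')
p=r.read_state()['eef_pos']
r.move_straight([p[0],p[1],.20],speed=.06,max_force=30);st('lifted')
T=[.471,-.362];q2=Q(rad(270.6-4))
r.reach([*T,.16],q2);r.move_straight([*T,.05],speed=.12);st('low')
print(r.move_straight([*T,.036],speed=.03,max_force=7));st('set')
command_gripper(.06);p=r.read_state()['eef_pos'];r.move_straight([p[0],p[1],.2],speed=.15);st('free')
r.reach([.38,-.15,.3],Q(rad(270)))
P,D=optics.get_image('top');S,E=optics.get_image('side')
X=cloud('top',D)
for nm,b,z in [('boss',(350,395,185,245),(.034,.05)),('knob',(350,395,185,245),(.07,.1))]:
    w=sel(X,D,b,*z);print(nm,len(w),np.round(np.median(w,0),4))
o=np.hstack([cv2.resize(P[150:265,200:400],(460,264),interpolation=2),cv2.resize(S[100:260,190:350],(330,330),interpolation=2)[:264]]);cv2.imwrite('pics/e.png',o[:,:,::-1]);st()
E
```

```text
False
at boss t 38.42 p [ 0.4929 -0.1407  0.1386] F [0.4 0.8 0.1] w 0.0552 gf 0.0
grip t 38.77 p [ 0.4932 -0.1415  0.1394] F [-1.7 -3.9  5.3] w 0.0298 gf 59.0
lifted t 39.96 p [ 0.4929 -0.1414  0.1996] F [-0.2  0.2 -2.6] w 0.0296 gf 61.1
low t 41.92 p [ 0.4715 -0.3623  0.0509] F [-0.6 -0.8 -2.9] w 0.0298 gf 61.1
True
set t 42.28 p [ 0.4713 -0.3625  0.0424] F [-1.  -0.2  3.8] w 0.0299 gf 61.9
free t 43.89 p [ 0.4703 -0.3614  0.199 ] F [ 0.   0.2 -0.6] w 0.06 gf 0.0
boss 72 [ 0.4711 -0.3588  0.0414]
knob 31 [ 0.5261 -0.3618  0.0807]
 t 44.98 p [ 0.3804 -0.1509  0.2992] F [ 0.  -0.2  0.6] w 0.0599 gf 0.0
```

View pics/e.png

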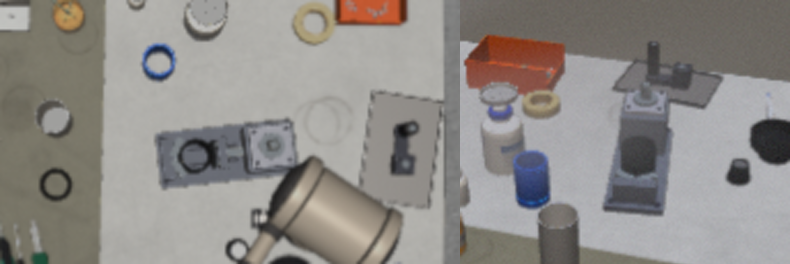

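The crank lies flat, knob up, in the tray ((403,150)). The barrel is clamped ((197,155)), and the cup and short ring haven't moved. Handing in.

```bash
python3 -c "
from workcell import r
print(r.finish_job())"
```

```text
the job is handed in; nothing more can be done
None
```

The job is handed in at about 45 s of the 72 s allowed: the barrel is clamped in the vise with the screw wound to its stop, the crank lies flat and knob up in its tray, and the cup and short barrel were left where they stood.

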